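# Shut the receipt printer after a paper change

## Robot

A 6-joint arm with a two-finger parallel gripper is mounted at the origin on the work surface. World frame = base frame: x ahead of the robot, y to its left, z up, the work surface at z = 0. Lengths are in m, angles in rad, forces in N, time in s.
With the tool pointing down it reaches from about 0.35 to 0.725 m from the base axis. Payload 6 kg.
Tool frame: the origin (TCP) lies midway between the tips of the shut fingers; the grasp point (between the pads) lies 19 mm behind it; z points along the fingers, y is the direction in which the jaws open and shut (so a half turn about z gives the same grasp; the last joint's range is limited). The gripper opens to 85 mm and grips with 20 to 120 N. Pads are 22 mm wide; open, the fingers measure 114 mm over their backs; the gripper's body (76 mm by 85 mm) begins 54 mm behind the grasp point. The pads swing forward as they close: fully open they stand 13 mm farther back than shut.
Start: joints at [1.575, 0.04, 0.085, 0, -1.615, -0.334], TCP at [0.194, 0.568, 0.231] pointing down, gripper open.
Joint ranges: [-2.56, 2.56], [-1.29, 2.01], [-1.08, 1.49], [-3.29, 1.98], [-2.81, -0.18], [-2.99, 2.99]. Speed limits (rad/s): [2.57, 2.57, 3.01, 3.14, 3.14, 3.14].

## Interface

Orientations are given as a unit quaternion [w, x, y, z].
In Python, from rig import robot gives the robot as it stands.
- The arm moves only by the tool send_rows, never from a script. Its arguments are lists of equal length, an entry for each row: "offset": the shift along the tool's x, y, z in cm, a list of three; "yaw": the turn about the tool's z in rad. A call has 1 to 8 rows; each row is the pose to reach, as a shift and turn from the pose commanded when the call began, along the tool's axes at that moment; what a row does not reach only later rows make up. A row lasts 1/12 s, in which the tool goes at most 41.7 mm and 7.16 degrees, less where a joint would pass 70% of its speed; a pose out of reach is approached as far as the arm can. A call with a gripper value outside its range is refused whole. "hand" is the finger opening in cm, from 0 to 8.54, set as the call begins (left out, the last holds). The fingers move at their own pace and stop on an object; "force" is the grip in N (left out, the last holds). Time passes only in rows, so rows that repeat a pose let the fingers close. It gives the time, the measured TCP pose, the force and the opening at its end, in the units of the state.
- robot.sense(): the state, without advancing time (a new reading comes with each control period).
- robot.get_image(name): name is "scene" or "top"; returns a dict with "frame" (400x640x3 uint8, red, green, blue), "z_map" (400x640 float32, m along the optical axis (not along the pixel's ray), 0 where there is no reading), "K" (3x3 intrinsics, pixels), "origin" and "rotation" of the camera in the world. Camera axes: x right, y down, z forward; pixel columns grow to the right and rows downward; lengths in m; the calibration is good to about 2 mm. A picture is of the moment at which its call begins.
- robot.close_job(): hands the job in, once; it reports no verdict.
The state is a dict: "time_s": time; "joints": joint angles; "qd": joint speeds; "effort": joint torques, N m; "tcp_pos": TCP position; "tcp_rot": TCP orientation; "contact_force": force on the tool from outside, world axes, zero at the start; "torque": the same for the moment, N m; "gripper_width": opening from 0.0 (shut) to 1.0 (fully open).
Only numpy, scipy, OpenCV 4.12 (cv2) and the standard library are available. Lean on these libraries where they do the work, as an engineer would, in place of code of your own. Each camera call takes 0.05 s, during which the arm holds its last target.

## Task

The paper roll in the receipt printer on the shop counter has just been changed: with the fingertips, push its open cover fully shut, touching only the outside of the cover, then hold the long feed key down for about two seconds to run the paper through, and let go. Do not press the small round power key, leave the roll lying in the printer, and do not grip, lift or shift anything that stands around it.

Things in the scene. Friction and masses are not known exactly. Their poses are not given: they have to be found in the camera images.
- printer: white receipt printer, fixed, 180 deep (its x) by 140 wide (y), 128 mm high with the cover shut. Origin: centre of its underside. Its front looks along its -x (to the robot at yaw 0; yaw within 0.55 rad), +y left, z up. Its front part, x -90 to -45 mm, is a level deck 108 mm high with both keys. Behind it, x -35 to 44, y -42 to 42 mm, the paper bucket, floor 30 mm high, under the cover.
- cover (a joint): cover hinge, rad: 0 shut, 1.65 wide open; starts at 0.95 to 1.5. Hinge line along printer y at its x = 78, z = 104 mm (rear); the free edge rises as it opens and the outside then faces away from the robot. Stiff hinge (0.2 N m friction, 2 N at the edge): the cover stays where it is left and must be pushed the whole way down to its stop. Fully shut: below 0.035.
- cover_edge (a point): middle of the cover's free edge, on its outer skin: 123 mm from the hinge line along the cover and 24 mm outward from it. Shut, it lies at printer x = -45, z = 128 mm. The cover is a white shell, 140 mm wide and 20 mm thick, with a plain flat outside.
- cover_inside: black inner frame under the cover with the rubber platen roller (14 mm thick, 82 mm long) at the free end; moves with the cover; not to be touched. Origin: on the hinge line, mid width; its x points along the cover from the free edge to the hinge, its z out of the cover's outside (up when shut).
- feed_key (a joint): travel of the feed key, m: 0 = up, 0.004 = fully down; counts as pressed from 0.0025. A spring key: about 1 N starts it, 4 N holds it fully down, and it comes back up by itself.
- feed_top (a point): centre of the top of the feed key: a long black key, 28 mm (printer y) by 14 mm (printer x), on the left of the control deck at printer x = -70, y = +38 mm; its top stands 8 mm above the deck, 116 mm above the counter. It is 25 mm in front of the shut cover's edge.
- power_key (a joint): travel of the power key, m: 0 = up, 0.003 = fully down; not to be pressed.
- power_top (a point): centre of the top of the power key: small round black key, 12 mm across, 5 mm above the deck, on the right of the deck at printer x = -70, y = -42 mm.
- roll: white paper roll, 70 mm diameter, 78 mm long, lying loose across the printer (axis along printer y) in its bucket, its paper tail drawn out over the tear bar in front (only seen). Origin: its centre, 65 mm above the counter. It stays where it is.
- spare_roll: bystander: spare paper roll standing on end beside the printer, 70 mm diameter, 78 mm high. Origin: centre of its underside.
- jar: bystander: jam jar, 66 mm diameter, 76 mm high. Origin: centre of its underside.
- tin: bystander: square tea tin, 60 by 60 mm, 92 mm high. Origin: centre of its underside.
- terminal: bystander: flat black card terminal, 160 by 76 mm, 33 mm high, lying on the counter. Origin: centre of its underside.
Not all that is in view belongs to the job. Of the things shaped like the printer, the white one is meant. What is shaped like the roll but turquoise is not meant.

How it is judged:
On the way, in this order (a step that is already met when the one before it is completed fails the run):
1. the cover is pushed fully shut (value of joint cover below 0.035 rad and value of joint feed_key below 0.0015 m), for 0.2 s.
2. with the cover shut, the feed key is held down for at least 1.2 seconds (value of joint cover below 0.035 rad and value of joint feed_key above 0.0025 m), for 1.2 s.
At the end, for the whole second after the job is handed in: The cover is shut to within 0.035 rad (4 mm at its edge), the feed key has been held down for at least 1.2 s with the cover shut and has been let go, the power key is up, the roll lies in its bucket, and the spare roll, jar, tin and terminal are within 30 mm of where they stood, at rest (all of step 1 and value of joint power_key below 0.001 m and z of roll in the frame of printer between 0.055 and 0.075 m and x of roll in the frame of printer between -0.012 and 0.02 m and y of roll in the frame of printer between -0.015 and 0.015 m and distance of each of spare_roll, jar, tin, terminal from where it was at the start of the episode below 0.03 m and linear speed of each of spare_roll, jar, tin, terminal below 0.02 m/s); the robot touches nothing.
It fails at once if the arm or the gripper's body, not the fingers, pushes the printer (3 N) (contact force between the arm and printer above 3 N).
It fails at once if the inside of the cover is touched (1 N) (contact force between the fingers and cover_inside above 1 N).
It fails at once if the power key is pressed (more than 1.5 mm) (value of joint power_key above 0.0015 m).
It fails at once if the paper roll is lifted in its bucket by more than 15 mm (z of roll in the frame of printer above 0.08 m).
It fails at once if something standing around the printer is shifted more than 30 mm or lifted more than 10 mm (distance of any of spare_roll, jar, tin, terminal from where it was at the start of the episode above 0.03 m or height (world z) of any of spare_roll, jar, tin, terminal above 0.01 m).
It also fails if it takes over 48 s, if anything falls off the work surface, if the arm or the gripper's body presses on something with over 40 N, if the wrist force passes 120 N, or if a joint passes its speed limit or range.

## Working session

There is one attempt and no reset: what is moved stays moved. The work goes in short steps, Python scripts to look and compute and a tool call to move; the robot and the scene stay as the last step left them, time stands still between calls to the robot, and variables do not carry over. Pictures are saved under pics/ and viewed, and the job is handed in when it is done.

Besides the shell and the picture viewer there is one more tool, called after "Emit:" as name(argument=value, ...) on one line, values as JSON. send_rows: Moves the arm, as the interface text tells. Its arguments: {"type":"object","properties":{"offset":{"type":"array"},"yaw":{"type":"array"},"hand":{"type":"number"},"force":{"type":"number"}},"required":["offset","yaw"]}

```bash
mkdir -p pics; ls
python3 - <<'E'
from rig import robot
import cv2, numpy as np, pickle
s=robot.sense(); print(s)
for n in("scene","top"):
    im=robot.get_image(n); pickle.dump(im,open(f"pics/{n}0.pkl","wb"))
    cv2.imwrite(f"pics/{n}0.png",im["frame"][:,:,::-1]); print(n,im["K"],im["origin"],im["rotation"])
E
```

```text
pics
{'time_s': 0.0, 'joints': array([ 1.57472277e+00,  4.08079405e-02,  8.37880460e-02, -4.76213754e-04,
       -1.61548753e+00, -3.33699365e-01]), 'qd': array([-1.48009170e-04,  5.51592281e-05,  9.16236706e-04, -7.29540734e-04,
        4.93469353e-04, -1.36951879e-03]), 'effort': array([ 1.88498859e-05, -3.68205571e+01,  3.47410011e+01,  6.93224519e+00,
       -5.58872824e-03,  1.13253100e-05]), 'tcp_pos': array([0.1941087 , 0.56738249, 0.23026606]), 'tcp_rot': array([ 8.83351525e-04,  9.86438322e-01, -1.64129975e-01, -9.07543496e-05]), 'contact_force': array([ 1.1721218 , -0.26018916,  0.3926303 ]), 'torque': array([-0.00521528,  0.0360912 , -0.02651114]), 'gripper_width': 0.9975716304013537}
scene [[432.7895519    0.         324.10533544]
 [  0.         432.7895519  195.00906337]
 [  0.           0.           1.        ]] [ 1.05940675 -0.24802628  1.21545787] [-0.21539026  0.83055486  0.49796091 -0.12577992]
top [[413.24922416   0.         325.60766168]
 [  0.         413.24922416 199.66286826]
 [  0.           0.           1.        ]] [0.35667962 0.06860364 1.13094252] [ 0.04168111 -0.69962109  0.71093263 -0.05803283]
```

View pics/scene0.png

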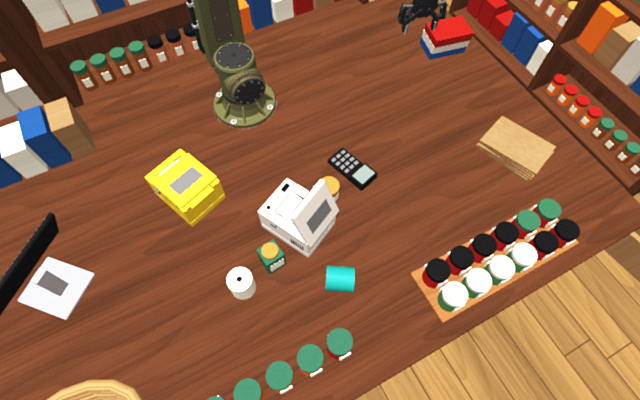

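View pics/top0.png

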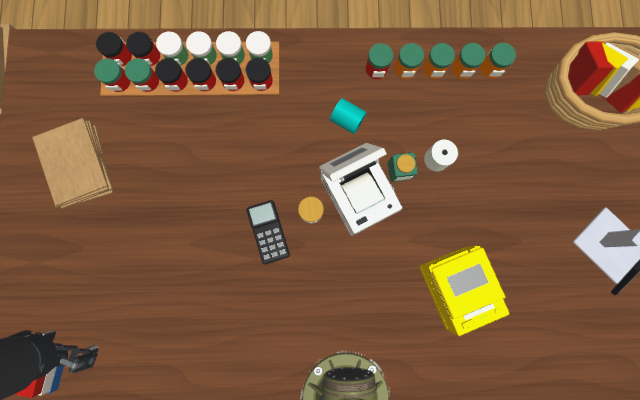

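The scene view shows the white printer, cover open, at about (300,215). The decoys are a yellow printer at (185,187) and a turquoise roll at (340,278). In the top view the white printer is at (360,190), its deck towards the robot, with the feed key at (362,220) and the power key at (390,206). Around it are the jar (311,210), tin (403,165), spare roll (441,155) and terminal (268,232). I choose the white one. Next I'll take a close crop and measure.

```bash
cat > h.py <<'E'
import numpy as np, pickle, cv2
from scipy.spatial.transform import Rotation as R
def rot(q): q=np.asarray(q); return R.from_quat([q[1],q[2],q[3],q[0]]).as_matrix() if q.shape==(4,) else q
def cloud(im):
    K=im["K"];z=im["z_map"];v,u=np.mgrid[:400,:640]
    c=np.stack([(u-K[0,2])/K[0,0]*z,(v-K[1,2])/K[1,1]*z,z],-1)
    return c@rot(im["rotation"]).T+im["origin"]
def proj(im,p):
    c=(np.atleast_2d(p)-im["origin"])@rot(im["rotation"]); return np.c_[c[:,0]/c[:,2]*im["K"][0,0]+im["K"][0,2],c[:,1]/c[:,2]*im["K"][1,1]+im["K"][1,2]]
E
python3 - <<'E'
from h import *
for n,(u0,v0,u1,v1) in {"top":(230,80,480,280),"scene":(220,130,400,310)}.items():
    im=pickle.load(open(f"pics/{n}0.pkl","rb"));P=cloud(im)
    cv2.imwrite(f"pics/{n}crop.png",cv2.resize(im["frame"][v0:v1,u0:u1,::-1],None,fx=3,fy=3,interpolation=cv2.INTER_CUBIC))
    pts={"top":[(362,220),(390,206),(376,213),(311,210),(403,165),(441,155),(268,232),(355,160),(360,190)],"scene":[(318,215),(285,187),(270,210),(300,250),(330,187),(240,280),(271,255)]}[n]
    for u,v in pts: print(n,u,v,P[v,u].round(4))
E
```

```text
top 362 220 [ 0.4491 -0.0456  0.112 ]
top 390 206 [ 0.4829 -0.1166  0.1124]
top 376 213 [ 0.4663 -0.0815  0.1087]
top 311 210 [0.4802 0.0808 0.075 ]
top 403 165 [ 0.5916 -0.1582  0.0918]
top 441 155 [ 0.6201 -0.2625  0.0792]
top 268 232 [0.4292 0.1974 0.0188]
top 355 160 [ 0.577  -0.0223  0.214 ]
top 360 190 [ 0.5265 -0.0442  0.0997]
scene 318 215 [ 0.6005 -0.0141  0.1707]
scene 285 187 [ 0.4499 -0.0444  0.1154]
scene 270 210 [ 0.4937 -0.1138  0.1069]
scene 300 250 [ 0.6127 -0.0813  0.0245]
scene 330 187 [0.4933 0.0829 0.0781]
scene 240 280 [ 0.6348 -0.2708  0.0804]
scene 271 255 [ 0.613  -0.1677  0.0905]
```

View pics/topcrop.png

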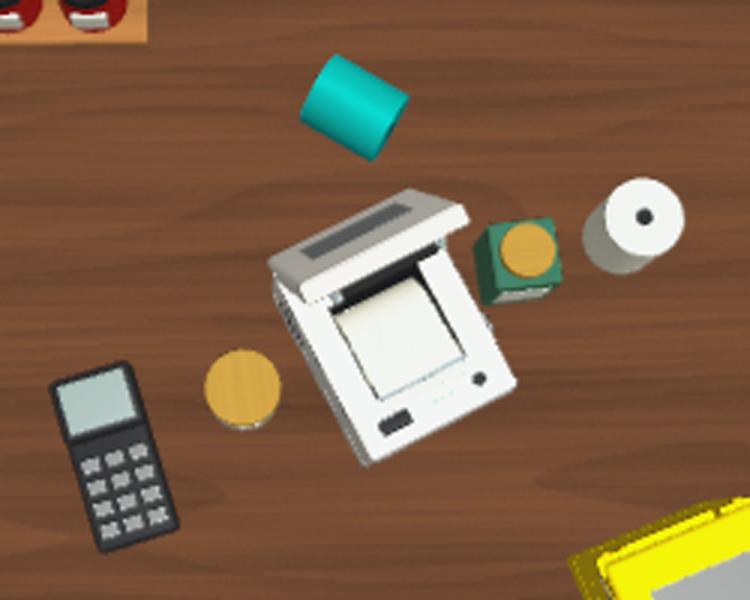

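View pics/scenecrop.png

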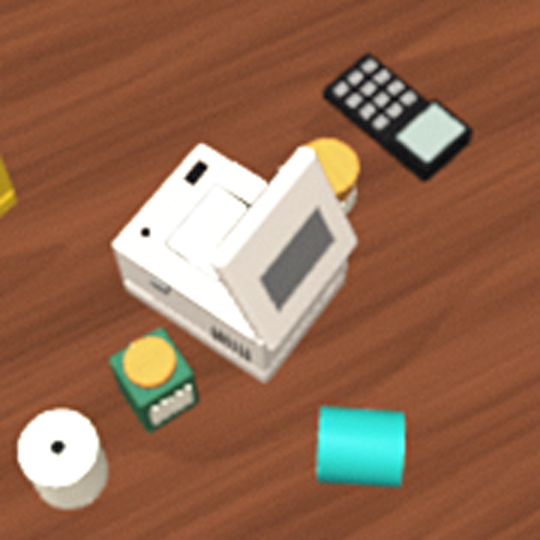

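The crops confirm the choice: white printer, feed key on its left at scene-crop (196,172), power key at (145,232). The outside of the cover faces away from the robot. Now I'll fit the pose and the cover angle.

Run:
```python
from h import *
def ray(im,u,v,h):
    K=im["K"];d=rot(im["rotation"])@np.array([(u-K[0,2])/K[0,0],(v-K[1,2])/K[1,1],1]);o=np.array(im["origin"]);return o+d*(h-o[2])/d[2]
ims={n:pickle.load(open(f"pics/{n}0.pkl","rb")) for n in("top","scene")}
keys={}
for n,boxes in {"top":{"f":(355,214,370,226),"p":(385,202,395,211)},"scene":{"f":(280,181,292,193),"p":(265,204,272,210)}}.items():
    im=ims[n];g=255-im["frame"].astype(float).mean(2)
    for k,(u0,v0,u1,v1) in boxes.items():
        sub=np.clip(g[v0:v1+1,u0:u1+1]-90,0,None);vv,uu=np.mgrid[v0:v1+1,u0:u1+1]
        u=(sub*uu).sum()/sub.sum();v=(sub*vv).sum()/sub.sum()
        p=ray(im,u,v,.1155 if k=="f" else .1125);keys[n,k]=p;print(n,k,u.round(2),v.round(2),p.round(4))
    d=keys[n,"f"]-keys[n,"p"];print(" dist",np.hypot(*d[:2]),"yaw",np.arctan2(-d[0],d[1]))
# deck plane bounding box: points with z .100-.113 in top
P=cloud(ims["top"]);m=np.zeros((400,640),bool);m[130:245,315:405]=1
W=ims["top"]["frame"].min(2)>150
q=P[m&W&(abs(P[...,2]-.108)<.006)][:,:2].astype(np.float32)
print("deck rect",cv2.minAreaRect(q),len(q), "z med",np.median(P[m&W&(abs(P[...,2]-.108)<.006)][:,2]))
# cover outside plane in scene
P=cloud(ims["scene"])
poly=np.array([(318+0,185),(335,212),(310,240),(296,218)],np.int32)
mm=np.zeros((400,640),np.uint8);cv2.fillPoly(mm,[poly],1)
q=P[mm>0];q=q[q[:,2]>.09];c=q.mean(0);
for _ in range(3):
    u,s,vt=np.linalg.svd(q-q.mean(0),full_matrices=False);n=vt[2]*np.sign(vt[2][0]);r=(q-q.mean(0))@n;q=q[abs(r)<.004]
print("cover",len(q),q.mean(0),n,r.std())
print("angle from horizontal normal: theta=",np.arctan2(np.hypot(n[0],n[1]),n[2]),"az",np.arctan2(n[1],n[0]))
```

```text
top f 361.53 220.47 [ 0.4476 -0.044   0.1155]
top p 389.4 205.79 [ 0.4835 -0.1151  0.1125]
 dist 0.0796065764059997 yaw 0.4674373425692993
scene f 284.53 186.61 [ 0.4481 -0.0451  0.1155]
scene p 268.06 206.97 [ 0.4851 -0.1153  0.1125]
 dist 0.07938381149306147 yaw 0.48423141814953663
deck rect ((0.5235123634338379, -0.049383848905563354), (0.16915589570999146, 0.14114680886268616), 26.517515182495117) 2094 z med 0.10632962420396441
cover 169 [ 0.59724025 -0.02113772  0.17603276] [0.82025704 0.45489034 0.34677538] 0.0011872937152596187
angle from horizontal normal: theta= 1.2166653642586271 az 0.5063454405354184
```

Pose: both cameras agree. Printer origin is about (0.527, −0.046), yaw about 0.477, and the keys measure 79.5 mm apart (expected 80). Cover angle is about 1.22 rad, so its edge is at about z 0.228. First move: shut the fingers, rise, and align the tool's x with the printer's x.

Emit:
send_rows(offset=[[0,0,-2],[0,0,-4],[0,0,-6],[0,0,-7],[0,0,-7],[0,0,-7],[0,0,-7],[0,0,-7]], yaw=[-0.11,-0.22,-0.33,-0.44,-0.55,-0.66,-0.77,-0.807], hand=0)

```text
time_s: 0.77
tcp_pos: [0.1942, 0.5676, 0.3007]
tcp_rot: [0.0, 0.971, 0.239, -0.0]
contact_force: [0.5, 0.4, 0.5]
gripper_width: 0.001
```

```bash
cat > st.py <<'E'
from h import *
from rig import robot
O=np.array([.5272,-.0460]);Y=.477
def pf(p): # world->printer
    d=p[:2]-O;c,s=np.cos(Y),np.sin(Y);return np.array([c*d[0]+s*d[1],-s*d[0]+c*d[1],p[2]])
def state():
    s=robot.sense();M=rot(s["tcp_rot"])
    print("t",s["time_s"],"tcp",s["tcp_pos"].round(4),"toolx yaw",np.arctan2(M[1,0],M[0,0]).round(4),"down",M[:,2].round(3),"j",s["joints"].round(2),"F",s["contact_force"].round(1),"w",round(float(s["gripper_width"]),3))
    print("printer frame mm",(pf(s["tcp_pos"])*1000).round(1))
    return s
if __name__=="__main__": state()
E
python3 st.py
```

```text
t 0.7667 tcp [0.1942 0.5676 0.3007] toolx yaw 0.483 down [-0.    -0.001 -1.   ] j [ 1.57  0.06  0.23 -0.   -1.74  0.48] F [0.5 0.4 0.5] w 0.001
printer frame mm [-14.2 698.  300.7]
```

Emit:
send_rows(offset=[[1.2,4,0],[2.4,8,0],[3.6,12,0],[4.8,16,0],[6,20,0],[7.2,24,0],[8.4,28,0],[9.6,32,0]], yaw=[0,0,0,0,0,0,0,0])

```text
time_s: 1.43
tcp_pos: [0.4269, 0.3263, 0.3011]
tcp_rot: [-0.0, 0.972, 0.237, -0.0]
contact_force: [1.1, 0.5, -0.2]
gripper_width: -0.001
```

Emit:
send_rows(offset=[[0,4,0],[0,8,0],[0,12,0],[0,16,0],[0,20,0],[0,24,0],[0,28,0],[0,31,0]], yaw=[0,0,0,0,0,0,0,0])

```text
time_s: 2.1
tcp_pos: [0.569, 0.0499, 0.3008]
tcp_rot: [0.0, 0.972, 0.236, -0.0]
contact_force: [0.1, 1.0, -0.3]
gripper_width: -0.002
```

```bash
python3 st.py
```

```text
t 2.1 tcp [0.569  0.0499 0.3008] toolx yaw 0.4759 down [-0.001 -0.001 -1.   ] j [ 0.44 -0.02  0.15  0.   -1.74  1.61] F [ 0.1  1.  -0.3] w -0.002
printer frame mm [ 81.2  66.  300.8]
```

Emit:
send_rows(offset=[[0.6,3.3,0],[1.1,6.6,0],[1.1,6.6,0]], yaw=[0,0,0])

```text
time_s: 2.35
tcp_pos: [0.61, -0.005, 0.299]
tcp_rot: [0.0, 0.972, 0.234, -0.002]
contact_force: [0.1, 0.9, -0.9]
gripper_width: -0.001
```

Run:
```python
from st import *
state()
for n,(u0,v0,u1,v1) in {"top":(280,80,440,240),"scene":(240,110,380,270)}.items():
    im=robot.get_image(n);pickle.dump(im,open(f"pics/{n}1.pkl","wb"))
    cv2.imwrite(f"pics/{n}1.png",cv2.resize(im["frame"][v0:v1,u0:u1,::-1],None,fx=3,fy=3,interpolation=cv2.INTER_CUBIC))
a=cv2.imread("pics/top1.png");b=cv2.imread("pics/scene1.png");h=min(len(a),len(b),600);w=400
cv2.imwrite("pics/both1.png",np.hstack([cv2.resize(a,(400,400)),cv2.resize(b,(350,400))]))
```

```text
t 2.35 tcp [ 0.61  -0.005  0.299] toolx yaw 0.4726 down [-0.004 -0.002 -1.   ] j [ 0.32  0.09  0.26  0.   -1.74  1.72] F [ 0.1  0.9 -0.9] w -0.001
printer frame mm [ 92.4  -1.6 299. ]
```

View pics/both1.png

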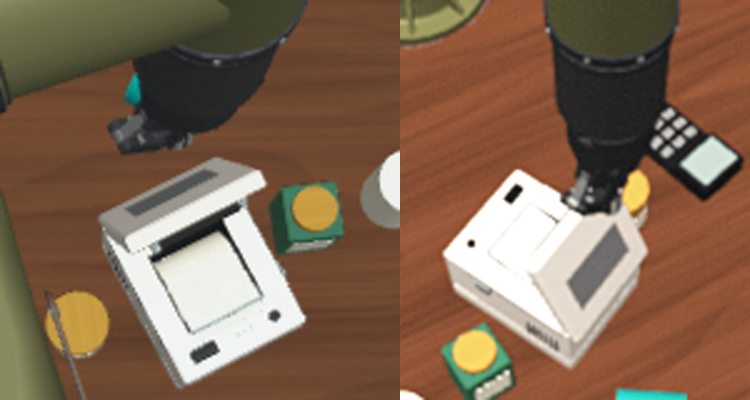

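The cover is unchanged. The gripper is behind it in the top view (fingers near crop (150,130)) and above it. I'll check the projected TCP and the cover edge against the picture, and the depth of the cover skin in printer coordinates.

Run:
```python
from st import *
s=robot.sense()
c,sn=np.cos(Y),np.sin(Y)
def w(x,y,z): return np.array([O[0]+c*x-sn*y,O[1]+sn*x+c*y,z])
th=1.217
def cov(s_,y,o=.024): return w(.078-s_*np.cos(th)+o*np.sin(th),y,.104+s_*np.sin(th)+o*np.cos(th))
for n in("top","scene"):
    im=pickle.load(open(f"pics/{n}1.pkl","rb"));f=im["frame"].copy()[:,:,::-1].copy()
    f=cv2.resize(f,None,fx=3,fy=3,interpolation=cv2.INTER_CUBIC)
    for p,col in [(s["tcp_pos"],(0,0,255)),(cov(.123,0),(0,200,0)),(cov(.123,.07),(0,200,0)),(cov(.123,-.07),(0,200,0)),(cov(0.,.07),(255,0,0)),(cov(0.,-.07),(255,0,0)),(w(-.07,.038,.116),(255,0,255)),(w(-.07,-.042,.113),(255,0,255)),(w(-.09,.07,.108),(255,128,0)),(w(-.09,-.07,.108),(255,128,0))]:
        q=proj(im,p)[0]*3+1; cv2.circle(f,tuple(int(v) for v in q),4,col,-1)
    u0,v0=(280,90) if n=="top" else (240,120)
    cv2.imwrite(f"pics/{n}1b.png",f[v0*3:v0*3+450,u0*3:u0*3+390])
a=np.hstack([cv2.imread("pics/top1b.png"),cv2.imread("pics/scene1b.png")]);cv2.imwrite("pics/both1b.png",a)
im=pickle.load(open("pics/scene1.pkl","rb"));P=cloud(im)
q=P.reshape(-1,3);pp=np.array([pf(x) for x in q])
m=(abs(pp[:,1])<.065)&(pp[:,2]>.12)&(pp[:,2]<.222)&(pp[:,0]>.03)&(pp[:,0]<.13)
q=pp[m]
a,b=np.polyfit(q[:,2],q[:,0],1)
for _ in range(5):
    r=q[:,0]-(a*q[:,2]+b);k=abs(r)<.005;a,b=np.polyfit(q[k,2],q[k,0],1)
print(k.sum(),"skin x at z=.12,.17,.22:",[round(a*z+b,4) for z in(.12,.17,.22)],"theta",np.pi/2-np.arctan(-a))
print("model x at same", [round(.078+.024/np.sin(th)-(z-.104)/np.tan(th),4) for z in (.12,.17,.22)])
```

```text
1096 skin x at z=.12,.17,.22: [np.float64(0.0987), np.float64(0.0764), np.float64(0.0541)] theta 1.1516723580696941
model x at same [np.float64(0.0977), np.float64(0.0792), np.float64(0.0607)]
```

View pics/both1b.png

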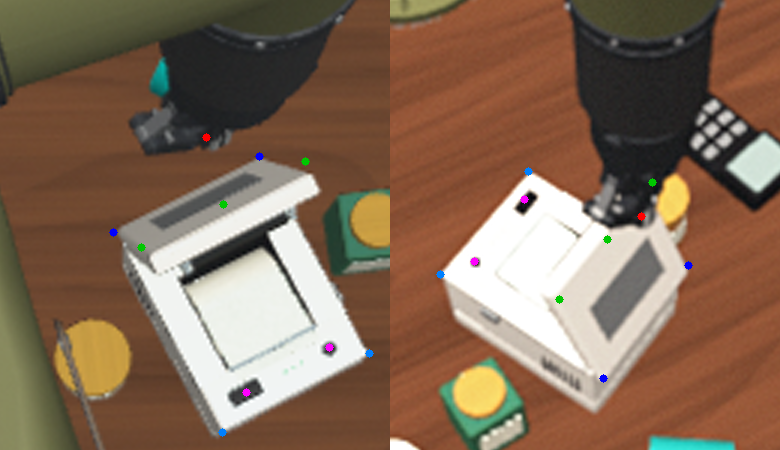

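Run:
```python
from st import *
out=[]
for n,(u0,v0) in {"top":(310,110),"scene":(290,150)}.items():
    im=pickle.load(open(f"pics/{n}1.pkl","rb"));P=cloud(im);pp=P-0
    d=P[...,:2]-O;c,s=np.cos(Y),np.sin(Y);X=c*d[...,0]+s*d[...,1];Yy=-s*d[...,0]+c*d[...,1];Z=P[...,2]
    m=(Z>.27)&(Z<.34)&(abs(X-.09)<.08)&(abs(Yy)<.1)
    v,u=np.where(m);o=np.argsort(Z[m])[:400:40]
    print(n,m.sum());
    for i in o: print(u[i],v[i],(np.array([X[v[i],u[i]],Yy[v[i],u[i]],Z[v[i],u[i]]])*1000).round(0))
    print("ranges",[ (k[m].min().round(3),k[m].max().round(3)) for k in (X,Yy,Z)])
    out.append(cv2.resize(im["frame"][v0:v0+75,u0:u0+60,::-1],None,fx=6,fy=6,interpolation=cv2.INTER_CUBIC))
cv2.imwrite("pics/zoom1.png",np.hstack(out))
```

```text
top 44
350 140 [ 83.   4. 301.]
354 134 [ 82.  -2. 336.]
ranges [(np.float64(0.081), np.float64(0.09)), (np.float64(-0.016), np.float64(0.012)), (np.float64(0.301), np.float64(0.339))]
scene 47
324 196 [100.  -8. 302.]
327 189 [104.  -2. 331.]
ranges [(np.float64(0.095), np.float64(0.106)), (np.float64(-0.015), np.float64(0.007)), (np.float64(0.302), np.float64(0.34))]
```

View pics/zoom1.png

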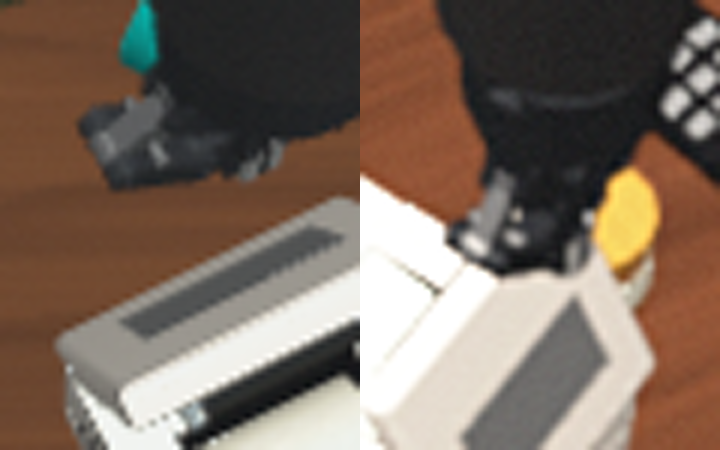

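Tip cloud agrees with the TCP (X 81–106, z 0.301). The skin fit gives θ≈1.15: it passes 25 mm from the hinge against the 24 mm given, so I'll take that. Tabulating the push arc now.

Run:
```python
import numpy as np
for th in list(np.arange(1.15,-.01,-.075))+[0,-.03]:
    s=105;x=78-s*np.cos(th)+24*np.sin(th)+11;z=104+s*np.sin(th)+24*np.cos(th)
    print(round(th,3),"tcp x z",round(x,1),round(z,1),"offset cm from (88,215):",round((x-88)/10,2),round((215-z)/10,2))
```

```text
1.15 tcp x z 68.0 209.6 offset cm from (88,215): -2.0 0.54
1.075 tcp x z 60.2 207.8 offset cm from (88,215): -2.78 0.72
1.0 tcp x z 52.5 205.3 offset cm from (88,215): -3.55 0.97
0.925 tcp x z 45.0 202.3 offset cm from (88,215): -4.3 1.27
0.85 tcp x z 37.7 198.7 offset cm from (88,215): -5.03 1.63
0.775 tcp x z 30.8 194.6 offset cm from (88,215): -5.72 2.04
0.7 tcp x z 24.2 190.0 offset cm from (88,215): -6.38 2.5
0.625 tcp x z 17.9 184.9 offset cm from (88,215): -7.01 3.01
0.55 tcp x z 12.0 179.3 offset cm from (88,215): -7.6 3.57
0.475 tcp x z 6.6 173.4 offset cm from (88,215): -8.14 4.16
0.4 tcp x z 1.6 167.0 offset cm from (88,215): -8.64 4.8
0.325 tcp x z -2.8 160.3 offset cm from (88,215): -9.08 5.47
0.25 tcp x z -6.8 153.2 offset cm from (88,215): -9.48 6.18
0.175 tcp x z -10.2 145.9 offset cm from (88,215): -9.82 6.91
0.1 tcp x z -13.1 138.4 offset cm from (88,215): -10.11 7.66
0.025 tcp x z -15.4 130.6 offset cm from (88,215): -10.34 8.44
0 tcp x z -16.0 128.0 offset cm from (88,215): -10.4 8.7
-0.03 tcp x z -16.7 124.8 offset cm from (88,215): -10.47 9.02
```

Emit:
send_rows(offset=[[-0.4,0,3],[-0.4,0,6],[-0.4,-0.1,8.4],[-0.4,-0.1,8.4],[-0.4,-0.1,8.4]], yaw=[0,0,0,0,0])

```text
time_s: 2.87
tcp_pos: [0.6037, -0.0012, 0.217]
tcp_rot: [0.0, 0.972, 0.237, -0.001]
contact_force: [0.5, -0.2, 2.3]
gripper_width: -0.001
```

```bash
python3 st.py
```

```text
t 2.8667 tcp [ 0.6037 -0.0012  0.217 ] toolx yaw 0.4786 down [-0.002 -0.001 -1.   ] j [ 0.33  0.05  0.07  0.   -1.59  1.72] F [ 0.5 -0.2  2.3] w -0.001
printer frame mm [ 88.5   4.7 217. ]
```

Emit:
send_rows(offset=[[-1.0,0.3,0.5],[-2.05,0.3,0.75],[-2.85,0.3,0.9],[-3.6,0.3,1.2],[-4.35,0.3,1.45],[-5.1,0.3,1.8],[-5.8,0.3,2.25],[-6.45,0.3,2.7]], yaw=[0,0,0,0,0,0,0,0])

```text
time_s: 3.53
tcp_pos: [0.548, -0.0345, 0.1903]
tcp_rot: [0.0, 0.972, 0.236, 0.0]
contact_force: [-1.1, 0.1, 1.0]
gripper_width: 0.002
```

```bash
cat > look.py <<'E'
from st import *
import sys
k=sys.argv[1];state();o=[]
for n,(u0,v0) in {"top":(300,110),"scene":(245,140)}.items():
    im=robot.get_image(n);pickle.dump(im,open(f"pics/{n}{k}.pkl","wb"))
    o.append(cv2.resize(im["frame"][v0:v0+120,u0:u0+110,::-1],None,fx=3.6,fy=3.6,interpolation=cv2.INTER_CUBIC))
cv2.imwrite(f"pics/look{k}.png",np.hstack(o))
E
python3 look.py 2
```

```text
t 3.5333 tcp [ 0.548  -0.0345  0.1903] toolx yaw 0.4772 down [ 0.001 -0.    -1.   ] j [ 0.3  -0.1  -0.12  0.   -1.54  1.74] F [-1.1  0.1  1. ] w 0.002
printer frame mm [ 23.7   0.7 190.3]
```

View pics/look2.png

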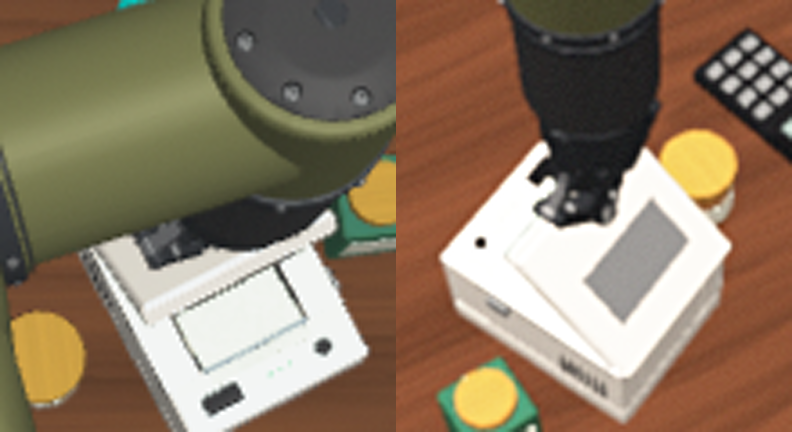

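The cover is following the fingers. In the scene crop the tips rest on its outside at (580,210), well inside the free edge, with about 1.5 N of force. Continuing the arc.

Emit:
send_rows(offset=[[-0.6,0,0.5],[-1.2,0,1.1],[-1.75,0,1.7],[-2.25,0,2.3],[-2.7,0,3.0],[-3.1,0,3.7],[-3.4,0,4.4],[-3.7,0,5.2]], yaw=[0,0,0,0,0,0,0,0])

```text
time_s: 4.3
tcp_pos: [0.5153, -0.0514, 0.1376]
tcp_rot: [0.0, 0.972, 0.236, -0.0]
contact_force: [-0.4, -0.1, 1.2]
gripper_width: -0.002
```

Emit:
send_rows(offset=[[-0.1,0,0.3],[-0.2,0,0.6],[-0.25,0,0.9],[-0.25,0,1.1],[-0.25,0,1.2]], yaw=[0,0,0,0,0])

```text
time_s: 4.72
tcp_pos: [0.5135, -0.0525, 0.128]
tcp_rot: [0.0, 0.972, 0.237, 0.0]
contact_force: [-8.8, 2.7, 13.6]
gripper_width: -0.001
```

```bash
python3 look.py 3
```

```text
t 4.7167 tcp [ 0.5135 -0.0525  0.128 ] toolx yaw 0.4776 down [ 0.001 -0.001 -1.   ] j [ 0.29 -0.17 -0.31  0.   -1.44  1.76] F [-8.8  2.7 13.6] w -0.001
printer frame mm [-15.2   0.6 128. ]
```

View pics/look3.png

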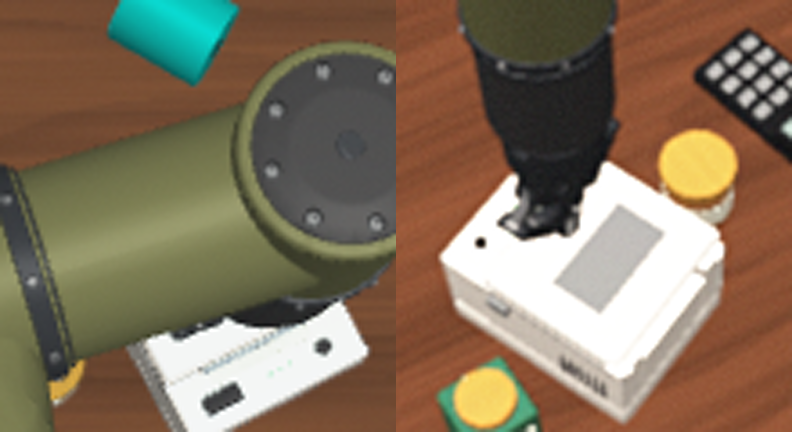

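Cover at its stop (tip z 0.128, 16 N). I'll press briefly, lift, and remeasure the cover.

Emit:
send_rows(offset=[[0,0,0.3],[0,0,0.3],[0,0,0.3],[0,0,0.3],[0,0,-1],[0,0,-3],[0,0,-3]], yaw=[0,0,0,0,0,0,0])

```text
time_s: 5.4
tcp_pos: [0.5153, -0.0525, 0.1608]
tcp_rot: [0.001, 0.972, 0.236, 0.003]
contact_force: [0.6, -0.5, 1.0]
gripper_width: -0.0
```

Run:
```python
from st import *
state()
for n in("scene","top"):
    im=robot.get_image(n);pickle.dump(im,open(f"pics/{n}4.pkl","wb"));P=cloud(im)
    d=P[...,:2]-O;c,s=np.cos(Y),np.sin(Y);X=c*d[...,0]+s*d[...,1];Yy=-s*d[...,0]+c*d[...,1];Z=P[...,2]
    m=(X>-.03)&(X<.06)&(abs(Yy)<.06)&(abs(Z-.13)<.02)
    print(n,m.sum(),np.polyfit(X[m],Z[m],1) if m.sum()>30 else 0,"deck",np.median(Z[(X>-.085)&(X<-.055)&(abs(Yy)<.02)]))
```

```text
t 5.4 tcp [ 0.5153 -0.0525  0.1608] toolx yaw 0.4775 down [ 0.006 -0.    -1.   ] j [ 0.29 -0.18 -0.26  0.   -1.49  1.76] F [ 0.6 -0.5  1. ] w -0.0
printer frame mm [-13.5  -0.3 160.8]
scene 1155 [0.00232711 0.12761057] deck 0.11199211416651944
top 142 [0.01777435 0.12679232] deck 0.45845131942248474
```

Cover is shut: skin at z 0.1276 with slope 0.002. Moving above the feed key.

Emit:
send_rows(offset=[[-2,-1.3,0],[-4,-2.6,0],[-5.5,-3.8,0],[-5.5,-3.8,0],[-5.5,-3.8,0],[-5.5,-3.8,0]], yaw=[0,0,0,0,0,0])

```text
time_s: 6.0
tcp_pos: [0.4473, -0.0437, 0.1559]
tcp_rot: [0.0, 0.972, 0.236, -0.0]
contact_force: [0.8, -0.4, -0.4]
gripper_width: -0.002
```

```bash
python3 look.py 5
```

```text
t 6.0 tcp [ 0.4473 -0.0437  0.1559] toolx yaw 0.4774 down [-0. -0. -1.] j [ 0.36 -0.38 -0.42 -0.   -1.53  1.69] F [ 0.8 -0.4 -0.4] w -0.002
printer frame mm [-69.9  38.7 155.9]
```

View pics/look5.png

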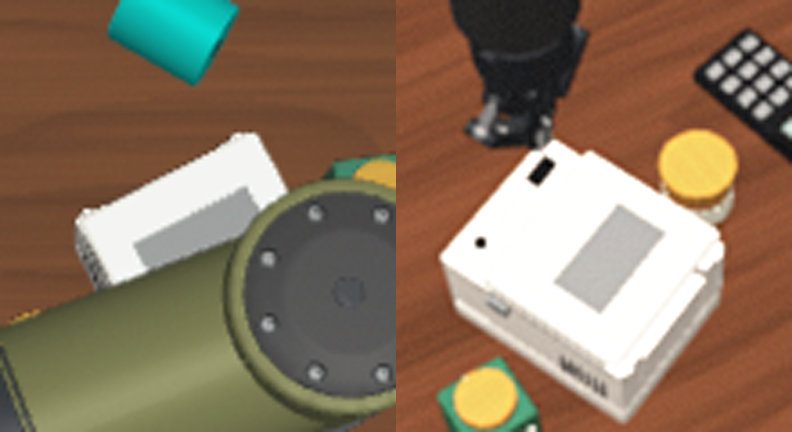

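Cover clearly shut, and the tips hang over the feed key (−69.9, 38.7 in the printer frame; its top is at z 0.116). Pressing it down.

Emit:
send_rows(offset=[[0,0,1.5],[0,0,3.0],[0,0,3.7],[0,0,4.2],[0,0,4.5],[0,0,4.5],[0,0,4.5],[0,0,4.5]], yaw=[0,0,0,0,0,0,0,0])

```text
time_s: 6.77
tcp_pos: [0.4474, -0.044, 0.1122]
tcp_rot: [0.0, 0.972, 0.236, 0.0]
contact_force: [-2.6, -1.0, 4.9]
gripper_width: -0.002
```

```bash
python3 look.py 6
```

```text
t 6.7667 tcp [ 0.4474 -0.044   0.1122] toolx yaw 0.4771 down [ 0.001 -0.001 -1.   ] j [ 0.35 -0.37 -0.49  0.   -1.45  1.69] F [-2.6 -1.   4.9] w -0.002
printer frame mm [-70.   38.4 112.2]
```

View pics/look6.png

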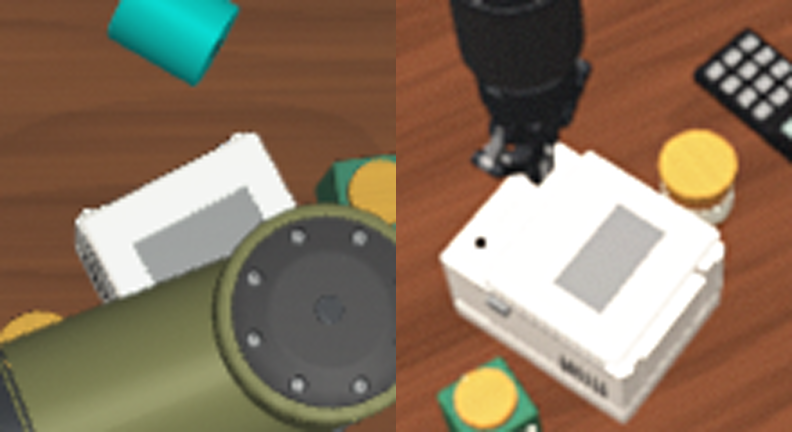

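The key is down (tip 0.1122, 5 N; the tips cover the key, power key clear at (480,242)). Adding a touch more and holding for about 1.8 s.

Emit:
send_rows(offset=[[0,0,0.1],[0,0,0.1],[0,0,0.1],[0,0,0.1],[0,0,0.1],[0,0,0.1],[0,0,0.1],[0,0,0.1]], yaw=[0,0,0,0,0,0,0,0])

```text
time_s: 7.53
tcp_pos: [0.4475, -0.0441, 0.112]
tcp_rot: [0.0, 0.972, 0.236, 0.001]
contact_force: [-5.6, 0.2, 9.5]
gripper_width: 0.001
```

Emit:
send_rows(offset=[[0,0,0],[0,0,0],[0,0,0],[0,0,0],[0,0,0],[0,0,0],[0,0,0],[0,0,0]], yaw=[0,0,0,0,0,0,0,0])

```text
time_s: 8.2
tcp_pos: [0.4475, -0.0441, 0.112]
tcp_rot: [0.001, 0.972, 0.236, 0.001]
contact_force: [-5.8, 0.1, 9.7]
gripper_width: -0.001
```

Emit:
send_rows(offset=[[0,0,0],[0,0,0],[0,0,0],[0,0,0]], yaw=[0,0,0,0])

```text
time_s: 8.53
tcp_pos: [0.4475, -0.0441, 0.112]
tcp_rot: [0.0, 0.972, 0.236, 0.001]
contact_force: [-5.5, -0.2, 10.5]
gripper_width: 0.001
```

Emit:
send_rows(offset=[[0,0,-1],[0,0,-3],[0,0,-6],[0,0,-9],[0,0,-12],[0,0,-12],[0,0,-12],[0,0,-12]], yaw=[0,0,0,0,0,0,0,0])

```text
time_s: 9.2
tcp_pos: [0.4471, -0.0435, 0.2297]
tcp_rot: [-0.0, 0.972, 0.236, -0.0]
contact_force: [0.5, -0.1, -0.1]
gripper_width: -0.002
```

Run:
```python
from st import *
O0=O
def XYZ(im):
    P=cloud(im);d=P[...,:2]-O;c,s=np.cos(Y),np.sin(Y);return c*d[...,0]+s*d[...,1],-s*d[...,0]+c*d[...,1],P[...,2]
state();im=robot.get_image("scene");pickle.dump(im,open("pics/scene7.pkl","wb"));X,Yy,Z=XYZ(im)
m=(X>-.03)&(X<.06)&(abs(Yy)<.06)&(abs(Z-.13)<.02);print("cover",m.sum(),np.polyfit(X[m],Z[m],1))
k=(abs(X+.07)<.004)&(abs(Yy-.038)<.009);print("feed key z",k.sum(),np.median(Z[k]))
k=(abs(X+.07)<.004)&(abs(Yy+.042)<.004);print("power z",k.sum(),np.median(Z[k]))
b=pickle.load(open("pics/scene0.pkl","rb"))
cv2.imwrite("pics/cmp7.png",np.hstack([cv2.resize(i["frame"][130:310,220:400,::-1],(395,395),interpolation=cv2.INTER_CUBIC) for i in (b,im)]))
```

```text
t 9.2 tcp [ 0.4471 -0.0435  0.2297] toolx yaw 0.4773 down [-0.001  0.001 -1.   ] j [ 0.36 -0.37 -0.28 -0.   -1.66  1.69] F [ 0.5 -0.1 -0.1] w -0.002
printer frame mm [-70.   39.  229.7]
cover 1205 [0.00560563 0.12746607]
feed key z 44 0.6381313319834506
power z 6 0.112394092177591
```

View pics/cmp7.png

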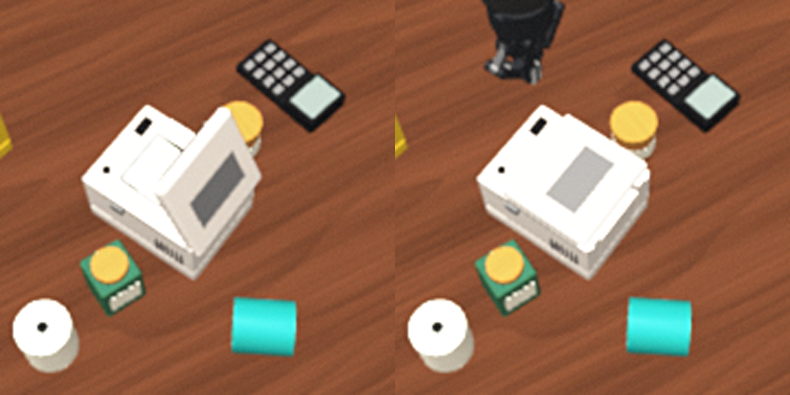

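After the press (right) against before (left): cover flat, feed key visible and uncovered at (540,126), bystanders where they were. The feed key height reading of 0.638 is arm pixels in the mask, so I'll redo it with those excluded.

Run:
```python
from st import *
im=pickle.load(open("pics/scene7.pkl","rb"));P=cloud(im);d=P[...,:2]-O;c,s=np.cos(Y),np.sin(Y);X,Yy,Z=c*d[...,0]+s*d[...,1],-s*d[...,0]+c*d[...,1],P[...,2]
k=(abs(X+.07)<.005)&(abs(Yy-.038)<.01)&(Z<.2);print("feed z",k.sum(),np.median(Z[k]))
k=(abs(X+.07)<.01)&(abs(Yy)<.02)&(Z<.2);print("deck z",k.sum(),np.median(Z[k]))
state();robot.close_job()
```

```text
feed z 20 0.11480578473156855
deck z 81 0.1076590412990821
t 9.25 tcp [ 0.4469 -0.0436  0.2291] toolx yaw 0.4773 down [-0.002  0.    -1.   ] j [ 0.36 -0.37 -0.28 -0.   -1.66  1.69] F [-0.4  0.5 -0.6] w -0.001
printer frame mm [-70.3  39.  229.1]
the job is handed in; nothing more can be done
```

I pushed the white printer's cover shut with the closed fingertips, touching only its outside, along the hinge arc to the stop. I then held the feed key down for about two seconds, let go, and handed the job in at about 9.3 s. No verdict was reported.

**Last checks:**
- **Cover:** lies flat at z 0.1275 m with a slope of about 0.006, so it is shut within the 0.035 limit.
- **Feed key:** the fingertips held it at z 0.112 m, fully down, with up to about 12 N. Afterwards its top measured about 7 mm above the deck, against 8 mm when up, so it has come back up within camera accuracy.
- **Power key:** measured at its up height (0.1124 m). I did not go near it.
- **Bystanders:** the spare roll, jar, tin and terminal looked unmoved in the before and after pictures.
- **Robot:** stands clear, touching nothing.

**Two readings that disagreed:**
- **Cover angle:** the first estimate was 1.22 rad. A better fit gave 1.15, and I used that.
- **Feed key height:** one reading came out at 0.638 m because arm pixels were included. I redid it without them.

The roll under the shut cover could not be seen at the end.

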